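# Latch the gold plug's sprung slide at its working position

## Task

The plug jig has two sprung slides, and one of them carries the gold plug. With the fingertips, push that slide back by its red push plate until it has passed its stop pin, then let it go so that it springs back and latches at mid travel, and move clear. Push gently, do not pinch or lift anything, do not touch the plugs or the stop pins, and leave the other slide and the things on the bench where they are.

Things in the scene. Friction and masses are not known exactly. Their poses are not given: they have to be found in the camera images.
- jig: two-lane plug jig fixed to the bench: grey base 270 x 190 mm with two slides, dark bridge (jig x 48 to 72 mm, 74 mm high) with two stop pins. Origin on the bench, z up; x = push direction (away from the robot, turned up to 0.5 rad), y left; lanes at y = +45 mm (left) and -45 mm (right). Base x -120 to 150 mm, guides up to 24 mm high. Bench in front (x below -120 mm) is free
- plate_left (a point): centre of the front face (the face the fingers push, looking to the jig's -x) of the red push plate of the left slide; it moves with the slide. The plate is 44 mm wide (jig y), 18 mm thick (jig x, running to +x from this face) and stands from z = 14 to 80 mm above the bench; this point is at 55 mm
- plate_right (a point): centre of the front face (the face the fingers push, looking to the jig's -x) of the red push plate of the right slide; it moves with the slide. The plate is 44 mm wide (jig y), 18 mm thick (jig x, running to +x from this face) and stands from z = 14 to 80 mm above the bench; this point is at 55 mm
- slide_left (a joint): travel of the left slide (m) along jig +x: 0 = parked at the front, as at the start; about 0.040 = latched, its steel tooth resting against the stop pin; 0.070 = rear stop. Return spring 3 N at 0 to 7.2 N at 0.070, damping 18 N per m/s; lifting the pin adds about 1 N. Let go beyond 0.044, it returns and latches at about 0.040; let go earlier, it may return to 0
- slide_right (a joint): travel of the right slide (m) along jig +x: 0 = parked at the front, as at the start; about 0.040 = latched, its steel tooth resting against the stop pin; 0.070 = rear stop. Return spring 3 N at 0 to 7.2 N at 0.070, damping 18 N per m/s; lifting the pin adds about 1 N. Let go beyond 0.044, it returns and latches at about 0.040; let go earlier, it may return to 0
- pin_left (a joint): lift (m) of the left lane's stop pin: 0 = down (at rest, also when it holds the slide), about 0.011 while the slide's tooth passes under it, 0.016 at most. A light spring (about 1.5 N) presses it down. It stands at jig x = +60 mm in its lane, works by itself and ends in a brass knob of 20 mm across, top 100 mm above the bench
- pin_right (a joint): lift (m) of the right lane's stop pin: 0 = down (at rest, also when it holds the slide), about 0.011 while the slide's tooth passes under it, 0.016 at most. A light spring (about 1.5 N) presses it down. It stands at jig x = +60 mm in its lane, works by itself and ends in a brass knob of 20 mm across, top 100 mm above the bench
- pin_left_top (a point): top of the brass knob of the left stop pin
- pin_right_top (a point): top of the brass knob of the right stop pin
- plug_gold_centre (a point): middle of the gold (brass) plug, a round connector 18 mm in diameter and 47 mm long, lying loose along jig x in the white cradle (50 by 20 mm inside) of one of the slides (either lane), 49 mm behind its push face, 43 mm above the bench; cradle walls reach 46 mm, the plug's back 52 mm. It rides with the slide
- plug_gold: the same plug; origin under its middle, x along it
- plug_black_centre (a point): middle of the black plug, same size, lying in the same way in the other slide's cradle
- plug_black: the same black plug; origin under its middle, x along it
- tape_roll: blue roll of tape lying flat on the bench left of the jig's rear end, 90 mm across, 25 mm high; origin under its middle; bystander
- flux_bottle: small amber bottle standing right of the jig, 34 mm across, 65 mm high; origin under its middle; bystander
- pot: white lidded pot standing left of the jig's front end, 56 mm across, 60 mm high; origin under its middle; bystander
- driver: screwdriver with orange handle lying right of the jig, 190 mm long, along jig x; bystander

How it is judged:
By the outcome, as a careful person would: the job done as asked, in the order asked, and still so for the second after the job is handed in, with the robot touching nothing.
It also fails if it takes over 40 s, if anything falls off the work surface, if the arm or the gripper's body presses on something with over 40 N, if the wrist force passes 120 N, or if a joint passes its speed limit or range.

## Robot

A 6-joint arm with a two-finger parallel gripper is mounted at the origin on the work surface. World frame = base frame: x ahead of the robot, y to its left, z up, the work surface at z = 0. Lengths are in m, angles in rad, forces in N, time in s.
With the tool pointing down it reaches from about 0.25 to 0.775 m from the base axis. Payload 4 kg.
Tool frame: the origin (TCP) lies on the centre line of the jaws, within the pads' length; the fingertips stand 8 mm ahead of it and the grasp point (between the pads) lies 11 mm behind it; z points along the fingers, y is the direction in which the jaws open and shut (so a half turn about z gives the same grasp; the last joint's range is limited). The gripper opens to 94 mm and grips with 3 to 60 N. Pads are 16 mm wide; open, the fingers measure 119 mm over their backs; the gripper's body (75 mm by 177 mm) begins 78 mm behind the grasp point.
Start: joints at [-1.414, 0.087, 1.371, -0, 1.684, -0.103], TCP at [0.141, -0.532, 0.214] pointing down, gripper open.
Joint ranges: [-3.1, 3.1], [-0.76, 2.03], [0.27, 2.55], [-1.08, 4.22], [0.17, 2.65], [-2.57, 2.57]. Speed limits (rad/s): [2.79, 2.79, 3.14, 3.14, 3.14, 3.14].

## Interface

Orientations are given as [roll, pitch, yaw] about the fixed x, y, z axes, in that order (R = Rz(yaw) Ry(pitch) Rx(roll)).
In Python, from bench import robot, cams, close_job gives the robot as it stands.
- The arm moves only by the tool arm_command, never from a script. Its argument "plan" is one flat list of numbers, 7 for each row, row after row: the shift along the tool's x, y, z in cm, then the turn, a rotation vector about the tool's x, y, z in degrees, then the closure, from 0 (fully open) to 1 (shut). A call has 1 to 8 rows; each row shifts and turns the commanded pose from where the row before left it, along the tool's axes as they then stand; what a row does not reach is not made up. A row lasts 1/8 s, in which the tool goes at most 62.5 mm and 10.7 degrees, less where a joint would pass 70% of its speed; a pose out of reach is approached as far as the arm can. A call with a gripper value outside its range is refused whole. The fingers move at their own pace and stop on an object; the grip force is fixed at half the most. Time passes only in rows, so rows that do not move let the fingers close. It gives the time, the measured TCP pose, the force and the opening at its end, in the units of the state.
- robot.get_obs(): the state, without advancing time (a new reading comes with each control period).
- cams.snapshot(name): name is "scene" or "top"; returns a dict with "pixels" (420x560x3 uint8, red, green, blue), "fov_y" (degrees; the focal length in pixels is half the picture's height over the tangent of half this angle, whatever the lens; pixels are square), "cx", "cy" (the principal point, pixels), "camera_from_world" (4x4, takes a point from world to camera coordinates). Camera axes: x right, y up, looking along -z (the intrinsics and any distortion apply to the point x, -y, -z); pixel columns grow to the right and rows downward; lengths in m; the calibration is good to about 2 mm. A picture is of the moment at which its call begins. There is no depth.
- close_job(): hands the job in, once; it reports no verdict.
The state is a dict: "time": time; "joint_positions": joint angles; "qvel": joint speeds; "joint_torque": joint torques, N m; "tool_pos": TCP position; "ee_rot": TCP orientation; "wrist_force": force on the tool from outside, world axes, zero at the start; "wrist_torque": the same for the moment, N m; "width": finger opening in m.
Only numpy, scipy, OpenCV 4.12 (cv2) and the standard library are available. Lean on these libraries where they do the work, as an engineer would, in place of code of your own. Each camera call takes 0.05 s, during which the arm holds its last target.

## Working session

There is one attempt and no reset: what is moved stays moved. The work goes in short steps, Python scripts to look and compute and a tool call to move; the robot and the scene stay as the last step left them, time stands still between calls to the robot, and variables do not carry over. Pictures are saved under pics/ and viewed, and the job is handed in when it is done.

Besides the shell and the picture viewer there is one more tool, called after "Request:" as a command line: name --argument value ..., lists and objects as JSON in quotes. arm_command: Moves the arm, as the interface text tells. Its arguments: {"type":"object","properties":{"plan":{"type":"array","items":{"type":"number"}}},"required":["plan"]}

```bash
mkdir -p pics; ls; python3 - <<'E'
from bench import robot,cams
import cv2
print(robot.get_obs())
for n in ("scene","top"):
    s=cams.snapshot(n); print(n,s["fov_y"],s["cx"],s["cy"],s["camera_from_world"].tolist() if hasattr(s["camera_from_world"],'tolist') else s["camera_from_world"],[k for k in s])
    cv2.imwrite(f"pics/{n}0.png",s["pixels"][:,:,::-1])
E
```

```text
pics
{'time': 0.0, 'joint_positions': array([-1.41413329e+00,  8.79373755e-02,  1.37226379e+00, -1.51336113e-06,
        1.68356376e+00, -1.03101198e-01]), 'qvel': array([-3.34353886e-03, -1.56110934e-04,  5.33398695e-05, -1.04018503e-04,
       -2.03554147e-03,  2.95678665e-04]), 'joint_torque': array([-5.03229126e-05, -3.40176344e+01, -3.02433300e+01,  7.17498385e-02,
        3.28275037e-02, -1.77617112e-04]), 'tool_pos': array([ 0.14118061, -0.5310253 ,  0.21230894]), 'ee_rot': array([-3.13943176e+00, -2.22070915e-04,  2.59763825e-01]), 'wrist_force': array([ 0.2955606 ,  1.05334871, -0.72979186]), 'wrist_torque': array([-0.01339553, -0.06811404,  0.0025715 ]), 'width': 0.09417492229658843}
scene 57.456049153991415 283.4348187605383 211.80264594886538 [[-0.3898560718673182, 0.9208468646100182, 0.007300353832811923, 0.18686822077432533], [-0.702419403131433, -0.3024889507605111, 0.6442883025263515, 0.3551524539046452], [0.5954991396573689, 0.2460517965910936, 0.7647478591415796, -1.1802466278891213], [0.0, 0.0, 0.0, 1.0]] ['pixels', 'fov_y', 'cx', 'cy', 'camera_from_world']
top 47.41889179037304 282.4686350895112 208.44060010341354 [[-0.018512176911217988, -0.999713724344081, -0.015158122050389142, 0.060129384216004826], [0.9865349524594035, -0.020727972058310572, 0.16223174396607049, -0.6035122818452124], [-0.16249949809747266, -0.011950754471439215, 0.9866362514045554, -0.8870976346215987], [0.0, 0.0, 0.0, 1.0]] ['pixels', 'fov_y', 'cx', 'cy', 'camera_from_world']
```

View pics/scene0.png

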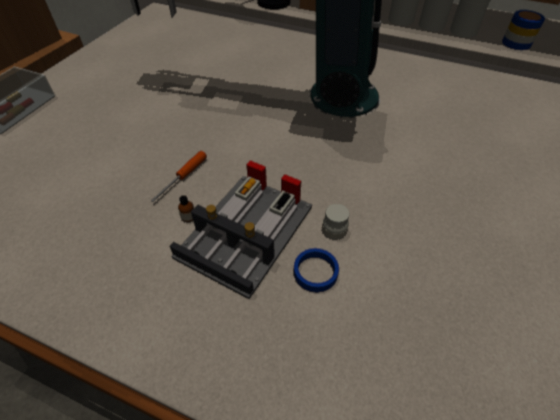

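View pics/top0.png

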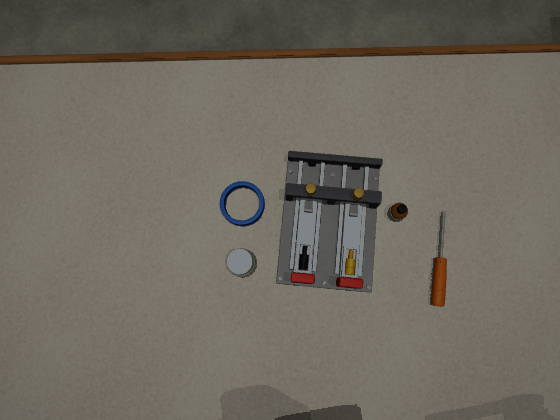

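The gold plug at top (350,262) is in the right lane. Its red plate is at top (350,283) and scene (257,173). The black plug is in the left lane at top (304,258). Next I'll measure from both views.

```bash
cat > h.py <<'E'
import numpy as np,cv2
from bench import robot,cams
def snap(n):
    s=cams.snapshot(n); s['f']=s['pixels'].shape[0]/2/np.tan(np.radians(s['fov_y'])/2); s['T']=np.array(s['camera_from_world']); return s
def ray(s,u,v):
    d=np.array([(u-s['cx'])/s['f'],-(v-s['cy'])/s['f'],-1.]); R=s['T'][:3,:3]; return -R.T@s['T'][:3,3],R.T@d
def onz(s,u,v,z):
    o,d=ray(s,u,v); return o+d*(z-o[2])/d[2]
def proj(s,p):
    c=s['T'][:3,:3]@p+s['T'][:3,3]; return np.array([s['cx']-s['f']*c[0]/c[2],s['cy']+s['f']*c[1]/c[2]])
def tri(a,ua,b,ub):
    o1,d1=ray(a,*ua);o2,d2=ray(b,*ub)
    A=np.c_[d1,-d2];t=np.linalg.lstsq(A,o2-o1,rcond=None)[0]
    p,q=o1+t[0]*d1,o2+t[1]*d2
    return (p+q)/2,np.linalg.norm(p-q)
def mask(s,lo,hi,h2=None):
    h=cv2.cvtColor(s['pixels'],cv2.COLOR_RGB2HSV); m=cv2.inRange(h,lo,hi)
    if h2: m|=cv2.inRange(h,*h2)
    return m
E
python3 - <<'E'
from h import *
for n in("top","scene"):
    s=snap(n); 
    roi=(270,140,120,160) if n=="top" else (165,150,155,145)
    x,y,w,h=roi
    cv2.imwrite(f"pics/{n}_z.png",cv2.resize(s['pixels'][y:y+h,x:x+w,::-1],None,fx=4 if n=="top" else 4,fy=4 if n=="top" else 4,interpolation=cv2.INTER_CUBIC)[:600])
    for nm,m in (("red",mask(s,(0,190,60),(4,255,255),((174,190,60),(180,255,255)))),("gold",mask(s,(14,150,90),(28,255,255)))):
        k,l,st,c=cv2.connectedComponentsWithStats(m)
        for i in range(1,k):
            if st[i,4]>25:
                cn=cv2.findContours((l==i).astype(np.uint8),0,2)[0][0]
                print(n,nm,st[i],c[i].round(1),cv2.boxPoints(cv2.minAreaRect(cn)).round(1).tolist())
E
```

```text
top red [291 273  23  11 185] [303.  277.5] [[290.29998779296875, 281.1000061035156], [291.20001220703125, 271.79998779296875], [313.79998779296875, 274.1000061035156], [312.8999938964844, 283.3999938964844]]
top red [339 277  24  11 214] [350.7 282.3] [[338.6000061035156, 285.8999938964844], [339.5, 276.70001220703125], [362.70001220703125, 278.79998779296875], [361.79998779296875, 288.0]]
top gold [232  51  88   5 271] [278.6  52.8] [[232.0, 51.0], [319.0, 51.0], [319.0, 55.0], [232.0, 55.0]]
top gold [32 58 27  2 47] [45.1 58.5] [[32.0, 58.0], [58.0, 58.0], [58.0, 59.0], [32.0, 59.0]]
top gold [306 184  10   9  71] [310.3 187.9] [[306.0, 184.0], [315.0, 184.0], [315.0, 192.0], [306.0, 192.0]]
top gold [354 188  10  10  71] [358.4 192.2] [[352.0, 192.0], [358.0, 186.0], [364.5, 192.5], [358.5, 198.5]]
top gold [346 250   9  25 159] [350.1 263.7] [[346.0, 250.0], [354.0, 250.0], [354.0, 274.0], [346.0, 274.0]]
top gold [438 280   3  23  37] [438.8 291.8] [[437.29998779296875, 302.0], [438.70001220703125, 280.0], [440.29998779296875, 280.1000061035156], [438.8999938964844, 302.100006
[... 278 characters left out ...]
38964844, 174.39999389648438], [300.20001220703125, 180.89999389648438], [298.20001220703125, 186.0]]
scene gold [60 31 16 12 73] [66.3 36.5] [[59.900001525878906, 31.0], [74.4000015258789, 29.600000381469727], [75.5, 40.79999923706055], [61.0, 42.20000076293945]]
scene gold [242 178  13  15  76] [248.7 184.1] [[239.5, 189.5], [252.0, 177.0], [256.0, 181.0], [243.5, 193.5]]
scene gold [207 205   8   6  34] [210.3 207.8] [[206.1999969482422, 206.60000610351562], [213.10000610351562, 204.3000030517578], [214.60000610351562, 208.8000030517578], [207.6999969482422, 211.10000610351562]]
scene gold [246 223   7   6  38] [249.  225.5] [[246.0, 223.0], [252.0, 223.0], [252.0, 228.0], [246.0, 228.0]]
```

View pics/top_z.png

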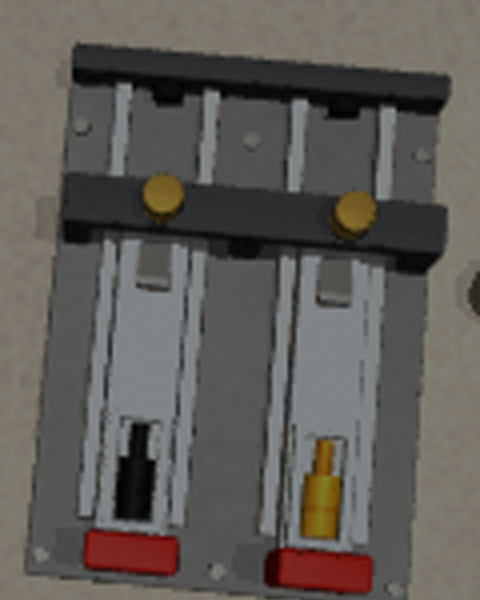

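View pics/scene_z.png

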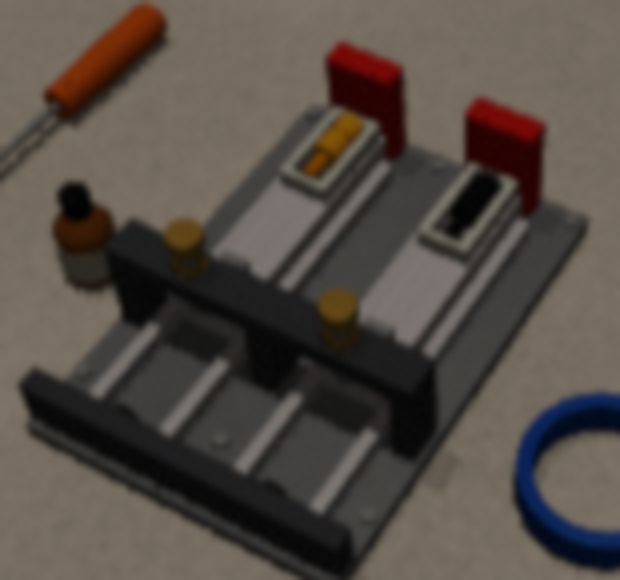

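```bash
python3 - <<'E'
from h import *
t=snap("top");s=snap("scene")
print("cam",ray(t,0,0)[0],ray(s,0,0)[0])
T=lambda x,y:((x+.5)/4+270-.5,(y+.5)/4+140-.5)
S=lambda x,y:((x+.5)/4+165-.5,(y+.5)/4+150-.5)
pts={"pinL":(T(163,191),S(338,303)),"pinR":(T(355,208),S(185,232)),
}
for k,(a,b) in pts.items(): print(k,tri(t,a,s,b),onz(t,*a,.1),onz(s,*b,.1))
for nm,a in (("R",[(268,550),(372,555),(372,592),(270,588)]),("L",[(87,530),(179,538),(179,574),(85,570)])):
    print(nm,[onz(t,*T(*q),.08).round(4).tolist() for q in a])
for nm,a in (("R",[(331,44),(402,67),(400,83),(328,62)]),("L",[(472,100),(543,127),(540,141),(467,115)])):
    print(nm,[onz(s,*S(*q),.08).round(4).tolist() for q in a])
# base corners
for nm,z,a in (("base",.0,[(27,573),(410,597)]),):
    print(nm,[onz(t,*T(*q),.01).round(4).tolist() for q in a])
# brightened red profile in the top view
cv2.imwrite("pics/redz.png",cv2.resize(cv2.convertScaleAbs(t['pixels'][268:296,284:372,::-1],alpha=1.6),None,fx=8,fy=8,interpolation=cv2.INTER_NEAREST))
cv2.imwrite("pics/reds.png",cv2.resize(cv2.convertScaleAbs(s['pixels'][155:205,240:310,::-1],alpha=1.8),None,fx=10,fy=10,interpolation=cv2.INTER_NEAREST))
E
```

```text
cam [0.45234617 0.0370011  0.97406298] [1.02515354 0.22575448 0.67240631]
pinL (array([ 0.63530467, -0.00535955,  0.09884753]), np.float64(0.0002791112830562293)) [ 0.6350089  -0.00517448  0.1       ] [ 0.63612779 -0.00503036  0.1       ]
pinR (array([ 0.62525302, -0.09430426,  0.09893217]), np.float64(0.00013070760813764921)) [ 0.62501282 -0.09408394  0.1       ] [ 0.62601439 -0.09377405  0.1       ]
R [[0.4689, -0.0499, 0.08], [0.4657, -0.0977, 0.08], [0.4489, -0.0969, 0.08], [0.4515, -0.0501, 0.08]]
L [[0.4796, 0.0335, 0.08], [0.4751, -0.009, 0.08], [0.4587, -0.0085, 0.08], [0.4613, 0.0349, 0.08]]
R [[0.4561, -0.0996, 0.08], [0.4573, -0.0546, 0.08], [0.4695, -0.0502, 0.08], [0.4701, -0.0945, 0.08]]
L [[0.466, -0.0082, 0.08], [0.4699, 0.0353, 0.08], [0.4804, 0.0376, 0.08], [0.4778, -0.0062, 0.08]]
base [[0.4611, 0.0636, 0.01], [0.4458, -0.1261, 0.01]]
```

View pics/redz.png

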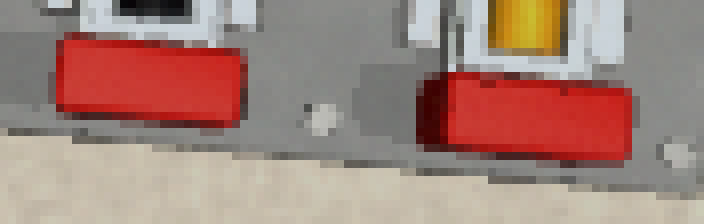

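View pics/reds.png

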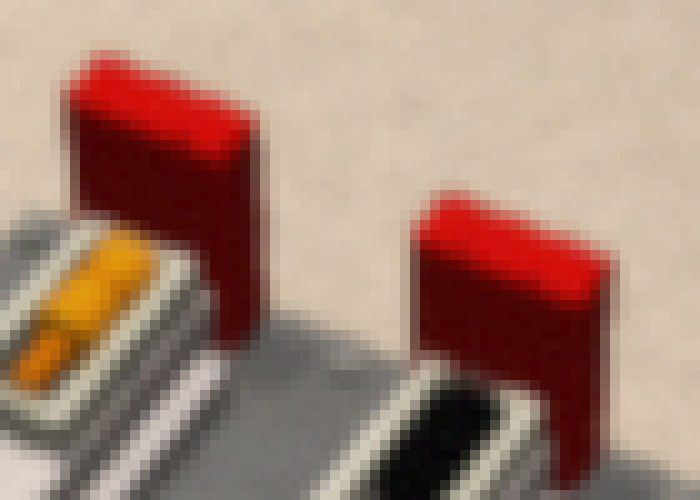

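```bash
python3 - <<'E'
from h import *
t=snap("top");s=snap("scene")
T=lambda x,y:((x)/8+284-.5,(y)/8+268-.5)
S=lambda x,y:(x/10+240-.5,y/10+155-.5)
pr=[(447,73),(632,87),(628,161),(443,147)]
pl=[(60,36),(245,50),(240,127),(55,110)]
R=np.array([onz(t,*T(*q),.08) for q in pr]);L=np.array([onz(t,*T(*q),.08) for q in pl])
print(R.round(4).tolist(),L.round(4).tolist())
print("ctr",R.mean(0),L.mean(0))
# scene corners order: front-right(-y),front-left(+y),back-left,back-right
sr=[(103,50),(262,108),(225,165),(68,100)];sl=[(450,190),(610,258),(580,302),(412,232)]
Rs=np.array([onz(s,*S(*q),.08) for q in sr]);Ls=np.array([onz(s,*S(*q),.08) for q in sl])
print("scene",Rs.mean(0),Ls.mean(0),Rs.round(4).tolist())
print("tri ctr",tri(t,np.mean([T(*q) for q in pr],0),s,np.mean([S(*q) for q in sr],0)),tri(t,np.mean([T(*q) for q in pl],0),s,np.mean([S(*q) for q in sl],0)))
pL=np.array([.6353,-.0054]);pR=np.array([.6253,-.0943])
cR=(R.mean(0)+Rs.mean(0))[:2]/2;cL=(L.mean(0)+Ls.mean(0))[:2]/2
for v in(pL-cL,pR-cR): print("lane yaw",np.arctan2(v[1],v[0]),np.linalg.norm(v))
for v in(pL-pR,cL-cR,R[0]-R[1],R[3]-R[2],L[0]-L[1],L[3]-L[2]): print("y yaw",np.arctan2(-v[0],v[1]))
E
```

```text
[[0.4697, -0.055, 0.08], [0.4657, -0.0975, 0.08], [0.4489, -0.0958, 0.08], [0.4528, -0.0534, 0.08]] [[0.4799, 0.0342, 0.08], [0.4758, -0.0085, 0.08], [0.4583, -0.0068, 0.08], [0.4629, 0.0357, 0.08]]
ctr [ 0.45927417 -0.07540862  0.08      ] [0.46922419 0.01365474 0.08      ]
scene [ 0.46156143 -0.07548161  0.08      ] [0.47150011 0.01335048 0.08      ] [[0.4505, -0.0962, 0.08], [0.4536, -0.0549, 0.08], [0.4736, -0.0547, 0.08], [0.4686, -0.0961, 0.08]]
tri ctr (array([ 0.45942299, -0.07607166,  0.07777587]), np.float64(0.0007911518659734782)) (array([0.4693981 , 0.01316005, 0.07783005]), np.float64(0.0008988800934733273))
lane yaw -0.1141066109295869 0.1660174793929512
lane yaw -0.11385906458181327 0.1659567565422016
y yaw -0.1120150773940533
y yaw -0.11133752877132648
y yaw -0.09386480399829746
y yaw -0.0933453604711868
y yaw -0.09391891221632342
y yaw -0.10933023654721055
```

The gold slide is the right one. Its plate face centre is at about (0.451, -0.0745) with jig yaw about -0.112 rad. I'll turn the tool, close the fingers and check the pose.

Request:
arm_command --plan '[0, 0, 0, 0, 0, 7.1, 1, 0, 0, 0, 0, 0, 7.1, 1, 0, 0, 0, 0, 0, 7.1, 1, 0, 0, 0, 0, 0, 0, 1]'

```text
time: 0.9
tool_pos: [0.1413, -0.5316, 0.2135]
ee_rot: [3.142, -0.0, -0.11]
wrist_force: [0.2, -0.3, -0.6]
width: 0.0574
```

```bash
cat > go.py <<'E'
import sys
from h import *
from scipy.spatial.transform import Rotation as Rn
o=robot.get_obs();R=Rn.from_euler('xyz',o['ee_rot']).as_matrix()
yaw=-.112;d=np.array([np.cos(yaw),np.sin(yaw),0]);F=np.array([.451,-.0745,0])
g=F+d*float(sys.argv[1]);g[2]=float(sys.argv[2])
e=o['tool_pos']-F;n=np.array([-d[1],d[0],0])
print(o['time'],o['tool_pos'],o['ee_rot'],o['wrist_force'].round(2),o['width'])
print("along,lat",e@d*1e3,e@n*1e3,"tool delta cm",(R.T@(g-o['tool_pos'])*100).round(2),"yaw err deg",np.degrees(o['ee_rot'][2]-yaw))
E
python3 go.py -.07 .21
```

```text
0.9 [ 0.14127602 -0.53155443  0.21351207] [ 3.14150451e+00 -1.67393312e-05 -1.10498462e-01] [ 0.23 -0.34 -0.65] 0.05741165552347949
along,lat -256.700278501364 -488.8073890896317 tool delta cm [ 18.74 -48.85   0.35] yaw err deg 0.08603180191761017
```

Request:
arm_command --plan '[1.5, -4, 0, 0, 0, 0, 1, 1.5, -4, 0, 0, 0, 0, 1, 1.5, -4, 0, 0, 0, 0, 1, 1.5, -4, 0, 0, 0, 0, 1, 1.5, -4, 0, 0, 0, 0, 1, 1.5, -4, 0, 0, 0, 0, 1, 1.5, -4, 0, 0, 0, 0, 1, 1.5, -4, 0, 0, 0, 0, 1]'

```text
time: 1.9
tool_pos: [0.2967, -0.2257, 0.2137]
ee_rot: [3.141, -0.001, -0.11]
wrist_force: [-0.0, -0.0, 0.9]
width: 0.0006
```

```bash
python3 go.py -.07 .21
```

```text
1.9 [ 0.29671579 -0.22570119  0.21371008] [ 3.14104744e+00 -8.38619066e-04 -1.09920663e-01] [-0.04 -0.03  0.89] 0.0005724251603149088
along,lat -136.41839941494825 -167.49757193356945 tool delta cm [  6.68 -16.74   0.37] yaw err deg 0.11913725012235386
```

Request:
arm_command --plan '[1.5, -4, 0, 0, 0, 0, 1, 1.5, -4, 0, 0, 0, 0, 1, 1.5, -4, 0, 0, 0, 0, 1, 0.5, -2, 0, 0, 0, 0, 1, 0, 0, 0, 0, 0, 0, 1, 0, 0, 0, 0, 0, 0, 1]'

```text
time: 2.65
tool_pos: [0.3614, -0.0939, 0.2135]
ee_rot: [3.141, -0.0, -0.111]
wrist_force: [-0.3, 0.6, 0.0]
width: 0.0004
```

```bash
python3 go.py -.06 .053
```

```text
2.65 [ 0.36142793 -0.09394522  0.21353409] [ 3.14090183e+00 -5.73197937e-05 -1.11361280e-01] [-0.28  0.64  0.  ] 0.0004271173821825705
along,lat -86.83754569441302 -29.334500106084764 tool delta cm [ 2.68 -2.94 16.05] yaw err deg 0.03659596423275962
```

Request:
arm_command --plan '[1, -1.5, 0, 0, 0, 0, 1, 1, -1.4, 0, 0, 0, 0, 1, 0, 0, 4, 0, 0, 0, 1, 0, 0, 4, 0, 0, 0, 1, 0, 0, 4, 0, 0, 0, 1, 0, 0, 3, 0, 0, 0, 1, 0, 0, 1, 0, 0, 0, 1, 0, 0, 0, 0, 0, 0, 1]'

```text
time: 3.65
tool_pos: [0.3846, -0.0675, 0.0535]
ee_rot: [3.142, 0.001, -0.113]
wrist_force: [-0.2, -0.8, -0.0]
width: 0.0009
```

```bash
python3 go.py -.015 .053; python3 - <<'E'
from h import *
for n,(x,y,w,h) in (("top",(260,140,140,180)),("scene",(165,100,160,150))):
    s=snap(n)
    cv2.imwrite(f"pics/{n}1.png",cv2.resize(cv2.convertScaleAbs(s['pixels'][y:y+h,x:x+w,::-1],alpha=1.6),None,fx=3.3,fy=3.3,interpolation=cv2.INTER_CUBIC))
E
```

```text
3.65 [ 0.38456506 -0.06747202  0.05350658] [ 3.14150450e+00  5.70333883e-04 -1.12970704e-01] [-0.22 -0.85 -0.  ] 0.000918486999451852
along,lat -66.80418060397112 -0.4412202263816876 tool delta cm [ 5.18 -0.05  0.05] yaw err deg -0.05561726229819362
```

View pics/top1.png

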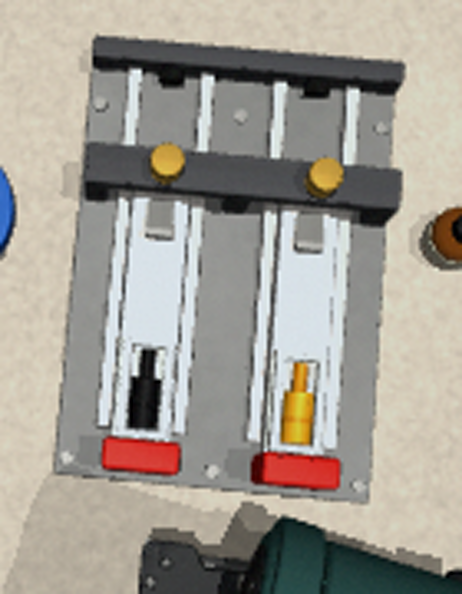

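View pics/scene1.png

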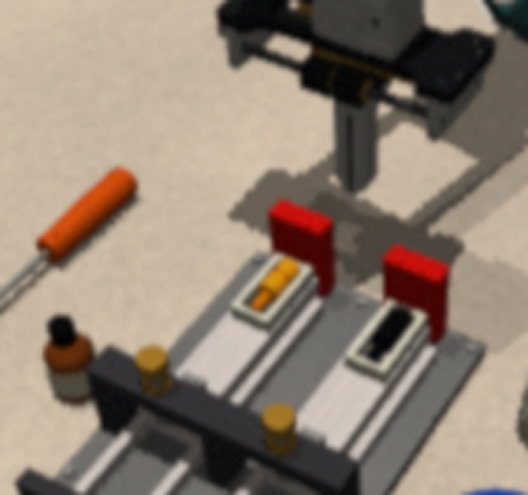

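The fingers are closed and low in front of the right plate, with the plates and pins untouched. Now I'll approach to just short of contact.

Request:
arm_command --plan '[1.5, 0, 0, 0, 0, 0, 1, 1.5, 0, 0, 0, 0, 0, 1, 1.5, 0, 0, 0, 0, 0, 1, 0.5, 0, 0, 0, 0, 0, 1, 0.2, 0, 0, 0, 0, 0, 1, 0, 0, 0, 0, 0, 0, 1]'

```text
time: 4.5
tool_pos: [0.4362, -0.0726, 0.0532]
ee_rot: [-3.142, 0.001, -0.112]
wrist_force: [-0.6, 0.6, -0.1]
width: 0.0007
```

```bash
python3 go.py -.008 .053
```

```text
4.5 [ 0.43616884 -0.0725732   0.05324519] [-3.14157967e+00  6.94543951e-04 -1.11849753e-01] [-0.59  0.6  -0.06] 0.0006802027558642315
along,lat -14.953588634782598 0.2571070031287723 tool delta cm [0.7  0.03 0.02] yaw err deg 0.00860853204860534
```

Request:
arm_command --plan '[0.3, 0, 0, 0, 0, 0, 1, 0.3, 0, 0, 0, 0, 0, 1, 0.2, 0, 0, 0, 0, 0, 1, 0.2, 0, 0, 0, 0, 0, 1, 0, 0, 0, 0, 0, 0, 1]'

```text
time: 5.12
tool_pos: [0.4461, -0.0738, 0.0535]
ee_rot: [3.142, 0.001, -0.112]
wrist_force: [-2.3, 0.9, 2.9]
width: 0.0004
```

```bash
python3 go.py -.008 .053
```

```text
5.125 [ 0.44608959 -0.07377333  0.05347578] [ 3.14151949e+00  7.40155274e-04 -1.11955432e-01] [-2.3   0.91  2.92] 0.00040541224093665356
along,lat -4.960863604798586 0.17329908625881343 tool delta cm [-0.3   0.02  0.05] yaw err deg 0.0025535393864011603
```

Contact: the wrist reads a few newtons. I'll push 50 mm at 32–40 mm/s.

Request:
arm_command --plan '[0.4, 0, 0, 0, 0, 0, 1, 0.5, 0, 0, 0, 0, 0, 1, 0.5, 0, 0, 0, 0, 0, 1, 0.5, 0, 0, 0, 0, 0, 1, 0.5, 0, 0, 0, 0, 0, 1, 0.5, 0, 0, 0, 0, 0, 1, 0.3, 0, 0, 0, 0, 0, 1, 0, 0, 0, 0, 0, 0, 1]'

```text
time: 6.12
tool_pos: [0.4785, -0.0774, 0.0534]
ee_rot: [3.142, 0.0, -0.112]
wrist_force: [-3.3, 0.9, 3.1]
width: 0.0003
```

```bash
python3 go.py .042 .053;  python3 - <<'E'
from h import *
for n,(x,y,w,h) in (("top",(260,140,140,180)),("scene",(165,100,160,150))):
    s=snap(n)
    cv2.imwrite(f"pics/{n}2.png",cv2.resize(cv2.convertScaleAbs(s['pixels'][y:y+h,x:x+w,::-1],alpha=1.6),None,fx=3.3,fy=3.3,interpolation=cv2.INTER_CUBIC))
E
```

```text
6.125 [ 0.47845176 -0.07739348  0.05344206] [ 3.14153802e+00  4.19482258e-05 -1.11909522e-01] [-3.28  0.86  3.14] 0.0003215898559263446
along,lat 27.60315572528038 0.19281826986526704 tool delta cm [1.44 0.02 0.04] yaw err deg 0.00518402889553933
```

View pics/scene2.png

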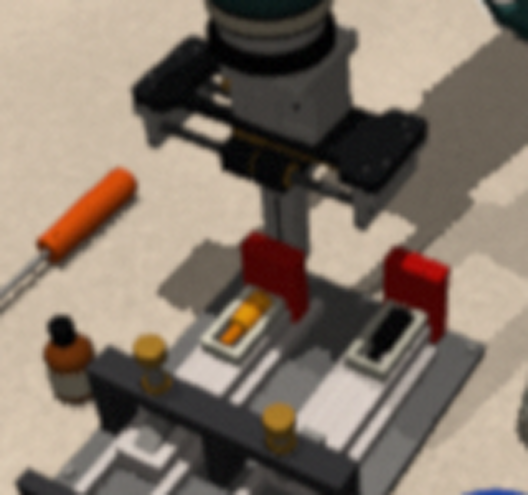

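Request:
arm_command --plan '[0.4, 0, 0, 0, 0, 0, 1, 0.4, 0, 0, 0, 0, 0, 1, 0.4, 0, 0, 0, 0, 0, 1, 0.3, 0, 0, 0, 0, 0, 1, 0.1, 0, 0, 0, 0, 0, 1, 0, 0, 0, 0, 0, 0, 1]'

```text
time: 6.98
tool_pos: [0.4935, -0.079, 0.0534]
ee_rot: [-3.142, 0.002, -0.112]
wrist_force: [-6.3, 0.7, 3.2]
width: 0.0004
```

```bash
cat > trav.py <<'E'
import sys
from h import *
s=snap("scene");t=snap("top")
m=mask(s,(14,150,90),(28,255,255))
k,l,st,c=cv2.connectedComponentsWithStats(m)
d=np.array([np.cos(-.112),np.sin(-.112),0])
p0=onz(s,248.7,184.1,.048);pr=onz(s,210.3,207.8,.1)
for i in range(1,k):
    if st[i,4]>20 and 200<c[i][0]<260 and 160<c[i][1]<235: print(st[i],c[i].round(1),"if gold plug, travel mm",((onz(s,*c[i],.048)-p0)@d*1e3).round(1))
x,y,w,h=165,100,160,150
cv2.imwrite(f"pics/scene{sys.argv[1]}.png",cv2.resize(cv2.convertScaleAbs(s['pixels'][y:y+h,x:x+w,::-1],alpha=1.6),None,fx=3.9,fy=3.9,interpolation=cv2.INTER_CUBIC))
x,y,w,h=215,140,240,180
cv2.imwrite(f"pics/top{sys.argv[1]}.png",cv2.resize(cv2.convertScaleAbs(t['pixels'][y:y+h,x:x+w,::-1],alpha=1.6),None,fx=3.3,fy=3.3,interpolation=cv2.INTER_CUBIC))
E
python3 go.py .042 .053;python3 trav.py 3
```

```text
6.975 [ 0.49349153 -0.07903034  0.05339681] [-3.14156744e+00  1.75037731e-03 -1.11908868e-01] [-6.29  0.69  3.16] 0.00044046884136360884
along,lat 42.73163907969218 0.2471493072230957 tool delta cm [-0.07  0.02  0.04] yaw err deg 0.005221456285888782
[228 196  12  13  64] [233.8 201.3] if gold plug, travel mm 60.1
[207 205   8   7  38] [210.4 208. ] if gold plug, travel mm 100.9
[245 223   9   7  47] [248.9 225.8] if gold plug, travel mm 100.9
```

View pics/scene3.png

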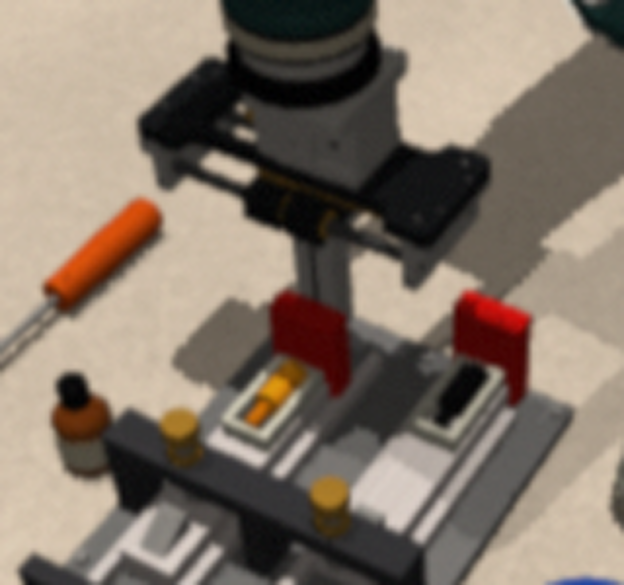

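```bash
python3 - <<'E'
from h import *
s=snap("scene");d=np.array([np.cos(-.112),np.sin(-.112),0])
a=onz(s,235.7,195.5,.046);b=onz(s,165+225/3.9,100+430/3.9,.046)
print((b-a)@d,b-a)
# red plate back-top edge left corner
a=onz(s,165+402/4,150+67/4,.08);b=onz(s,165+349/3.9,100+332/3.9,.08);print((b-a)@d)
E
```

```text
0.049462281873140744 [ 0.04913469 -0.00568547  0.        ]
0.06077966594384965
```

Cradle shift, wrist force (about 6.3 N) and TCP travel all give about 50 mm. The steel tooth shows behind the bridge at (175,525) in the crop, and the knob has dropped back, so the slide is past its pin. I'll push 2 mm more for margin, then back off.

Request:
arm_command --plan '[0.2, 0, 0, 0, 0, 0, 1, 0, 0, 0, 0, 0, 0, 1, -1, 0, 0, 0, 0, 0, 1, -2, 0, 0, 0, 0, 0, 1, -3, 0, 0, 0, 0, 0, 1, -3, 0, 0, 0, 0, 0, 1, -2, 0, 0, 0, 0, 0, 1, 0, 0, 0, 0, 0, 0, 1]'

```text
time: 8.12
tool_pos: [0.3868, -0.0671, 0.0535]
ee_rot: [3.141, -0.003, -0.112]
wrist_force: [-0.5, -0.5, -0.7]
width: 0.0005
```

```bash
python3 go.py -.07 .053;python3 trav.py 4
```

```text
8.125 [ 0.38682844 -0.06707697  0.05351794] [ 3.14131523e+00 -3.08426871e-03 -1.12378955e-01] [-0.48 -0.46 -0.74] 0.0005489280844649186
along,lat -64.59914095455416 0.2043278038403455 tool delta cm [-0.54  0.02  0.05] yaw err deg -0.021712495102372956
[232 189  14  16  92] [239.2 195.3] if gold plug, travel mm 39.5
[206 205   9   6  36] [210.2 207.8] if gold plug, travel mm 100.7
[245 223   9   7  46] [249.1 225.7] if gold plug, travel mm 100.4
```

View pics/scene4.png

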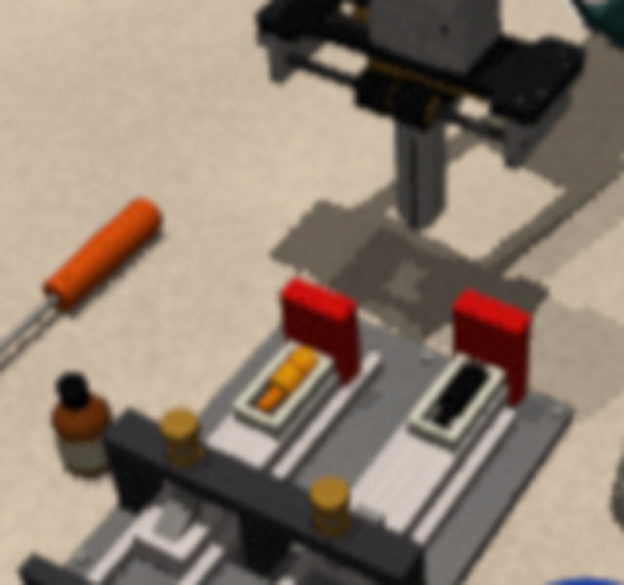

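View pics/top4.png

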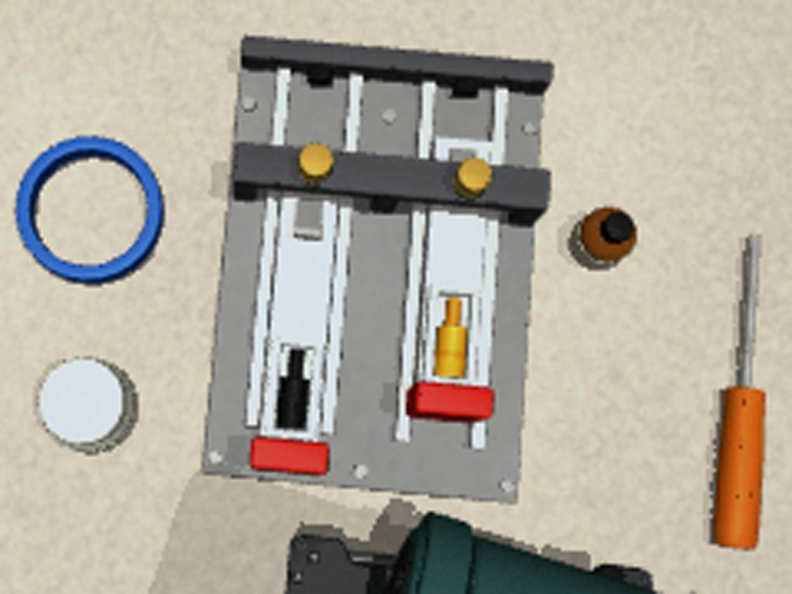

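The right slide is latched at about 39.5 mm with its pin down and the gold plug in its cradle. The left slide and the bench items have not moved. I'll move further clear, then hand in.

Request:
arm_command --plan '[-1, 0, -2, 0, 0, 0, 1, 0, 0, -4, 0, 0, 0, 1, 0, 0, -4, 0, 0, 0, 1, 0, 0, -2, 0, 0, 0, 1, 0, 0, 0, 0, 0, 0, 1, 0, 0, 0, 0, 0, 0, 1]'

```text
time: 8.98
tool_pos: [0.3768, -0.0659, 0.1723]
ee_rot: [-3.141, 0.001, -0.112]
wrist_force: [-0.2, -0.5, 0.0]
width: 0.0006
```

```bash
python3 go.py -.07 .053;python3 trav.py 5; python3 -c "
from bench import close_job; print(close_job())"
```

```text
8.975 [ 0.37683645 -0.06589448  0.17232454] [-3.14130239e+00  1.36963408e-03 -1.11871991e-01] [-0.25 -0.45  0.03] 0.000587060531567773
along,lat -74.66068516082615 0.2626364143776035 tool delta cm [ 0.48  0.03 11.93] yaw err deg 0.007334369952807042
[232 189  14  15  90] [239.2 195.3] if gold plug, travel mm 39.4
[206 205   9   6  36] [210.2 207.8] if gold plug, travel mm 100.7
[245 223   9   7  43] [249.  225.6] if gold plug, travel mm 100.3
the job is handed in; nothing more can be done
None
```

The slide with the gold plug, the right one, is latched at mid travel, and I've handed the job in. With closed fingertips I pushed its red plate back about 52 mm at 40 mm/s or less. It passed its stop pin, and I then backed the fingers off and lifted clear.

**Last checks:**
- **Latch:** slide travel measured 39.4 mm, and it stayed steady over two looks about 0.9 s apart.
- **Pins and plugs:** both stop pins are back at rest height, and the gold plug is still in its cradle.
- **Rest of the bench:** by eye, the left slide, the pot, tape, bottle and driver had not moved. I looked at that before the final lift.
- **Forces and time:** wrist readings stayed around 7 N or less, and the job took about 9 s.

**Disagreement:** at the end of the push, before the last 2 mm, two image estimates gave about 60 mm of travel, from the gold plug and from the plate edge. The shaded plug and the fingers against the plate probably spoiled them. The cradle corner, the tool's travel and the spring force all gave about 50 mm, so I went with that.

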